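# Clamp the split casting mould shut with its draw latch

### The job

Close the split casting mould: push its sliding half up against the rubber seal, hook the latch loop over and behind the keeper on that half and draw it back under the keeper's lip, then press the latch lever over centre until it lies flat and the seal is squeezed shut. Work by feel: never bear on the lever or the sliding half with more than about 40 N, and leave the things beside the mould where they are.

Things in the scene. Friction and masses are not known exactly. Their poses are not given: they have to be found in the camera images.
- mould: fixed part of an aluminium casting mould on a dark base plate 200 x 132 x 8 mm. Origin on the bench under the lever's pivot; x runs from the fixed to the sliding half (plate: x -70 to +130 mm), z up. Fixed half x -62 to +22, 108 mm wide, top 50 mm above the bench, the bare steel latch on top along y = 0. A sprung rubber seal (20 N/mm) stands 4.5 mm proud of its face at x = 22
- half_slide (a joint): travel in m of the sliding half along the mould's +x: 0.036 = wide open, about 0.0045 = just touching the seal, about 0.0015 = drawn tight by the latch, seal squeezed by 3 mm. It drags with about 2 N and stays where it is left
- half: the sliding half: aluminium, 62 mm long, 108 mm wide, top 50 mm above the bench, axes as the mould's; it carries the keeper. Origin 26 mm in -x of its face towards the seal, on the bench
- half_back (a point): middle of the sliding half's far end face (faces the mould's +x), 40 mm above the bench, 10 mm below the half's top edge; flat and smooth, the place to push
- keeper_seat (a point): where the centre of the loop's 6 mm bar sits when hooked: 69 mm above the bench, against the far (+x) side of the keeper, a 22 mm wide steel post. From 4.5 to 10.5 mm above it is a lip that reaches 2.7 mm in +x of this point: the bar passes it only with its centre more than 5.7 mm in +x of here. A foot lies 8 mm below. Axes as the mould's
- lever_pivot (a point): the lever's hinge axis (along the mould's y), 72 mm above the bench; fixed on the mould
- lever_hinge (a joint): lever angle in rad: 0 = flat, pointing to the mould's -x (hard stop); 1.57 = upright; 2.45 = leaning toward the keeper (stop). Rubs with about 0.03 N m, stays where left. With the loop hooked it stiffens from about 1.2 rad (about 10 N at the pad near 0.85 rad, then less) and snaps flat over centre at about 0.25 rad; released before that it springs up
- lever_pad (a point): point to press on the lever plate, 42 mm from the hinge axis on its upper face (looks up when flat, to the keeper when upright), 76 mm above the bench when flat; plate 20 mm wide, 6 mm thick (4 mm on this side of the hinge axis), reaching 54 mm from the axis. Its z axis is that face's normal, its -x axis points to the lever's free end
- loop_pin (a point): the pin joining the loop to the lever, 14 mm from the lever's hinge axis: at lever angle 0 it is 13.7 mm in -x of and 2.9 mm below the hinge axis, and it turns with the lever
- loop_bar (a point): middle of the cross bar of the loop, a bail of round 6 mm steel wire, 40 mm wide outside, 28 mm inside; its two arms run 60 mm from the loop pin to this bar. It straddles the lever and passes round its end. Its x axis points from pin to bar, y along the bar. It rubs on its pin, stays where left, and is carried along by the turning lever unless hooked
- lever_plate: the lever's plate; origin on its hinge axis, axes as those of lever_pad
- paste_jar: bystander: lidded round plastic jar, 47 mm wide, 36 mm tall, beside the mould; origin at its underside
- mount: bystander: round mounted specimen, 30 mm wide, 24 mm tall, beside the mould; origin at its underside
- bar: bystander: square steel bar 18 x 100 x 18 mm lying beside the mould; origin at its underside
- mount_press: fixed machine, not part of the job: a tall grey mounting press to the robot's right of the work, in the way of a low straight sweep from the robot's start pose to the mould; go round it on the robot's side. Origin under its middle
Things that resemble listed ones, but are neither listed nor needed, are in the scene too. There is more than one size of the mould; the one meant has the size given above.

How it is judged:
On the way, in this order (a step that is already met when the one before it is completed fails the run):
1. the sliding half is pushed up to the seal (within 3 mm of touching it) (value of joint half_slide below 0.0075 m), for 0.2 s.
2. the loop's bar is behind the keeper and under its lip while the lever still stands up (x of loop_bar in the frame of keeper_seat between -0.003 and 0.004 m and z of loop_bar in the frame of keeper_seat between -0.009 and 0.004 m and value of joint lever_hinge above 0.6 rad), for 0.2 s.
At the end, for the whole second after the job is handed in: the lever lies flat (within 0.08 rad), the loop's bar is seated behind the keeper under its lip (within 3 mm along, from 9 mm below to 4 mm above the seat), and the sliding half is drawn tight (travel under 2.5 mm; merely touching the seal it would be 4.5 mm) (value of joint lever_hinge below 0.08 rad and value of joint half_slide below 0.0025 m and x of loop_bar in the frame of keeper_seat between -0.003 and 0.003 m and z of loop_bar in the frame of keeper_seat between -0.009 and 0.004 m).
It fails at once if the fingers bear on the lever plate with more than 40 N (contact force between the fingers and lever_plate above 40 N).
It fails at once if the fingers bear on the sliding half or its keeper with more than 40 N (contact force between the fingers and half above 40 N).
It fails at once if a thing beside the mould is shifted by more than 20 mm (distance of any of paste_jar, mount, bar from where it was at the start of the episode above 0.02 m).
It also fails if it takes over 72 s, if anything falls off the work surface, if the arm or the gripper's body presses on something with over 40 N, if the wrist force passes 120 N, or if a joint passes its speed limit or range.

### The arm

A 7-joint arm with a two-finger parallel gripper is mounted at the origin on a cart in front of the work surface, level with it; the furniture and walls round the work are solid. World frame = base frame: x ahead of the robot, y to its left, z up, the work surface at z = 0. Lengths are in m, angles in rad, forces in N, time in s.
With the tool pointing down it reaches from about 0.4 to 0.75 m from the base axis. Payload 19.5 kg.
Tool frame: the origin (TCP) lies at the very end of the fingers, on their centre line; the grasp point (between the pads) lies 19 mm behind it; z points along the fingers, x is the direction in which the jaws open and shut, and the axes are right-handed (so a half turn about z gives the same grasp; the last joint's range is limited). The gripper opens to 85 mm and grips with 20 to 120 N. Pads are 22 mm wide; open, the fingers measure 114 mm over their backs; the gripper's body (76 mm by 85 mm) begins 54 mm behind the grasp point. The pads swing forward as they close: fully open they stand 13 mm farther back than shut.
Start: joints at [1.153, 0.707, -0.028, 1.485, 0.022, 0.951, -0.075], TCP at [0.211, -0.535, 0.231] pointing down, gripper open.
Joint ranges: [-2.71, 2.71], [-0.32, 2.16], [-1.57, 1.52], [0, 2.45], [-1.46, 4.6], [0, 2.02], [-2.83, 2.83]. Speed limits (rad/s): [1.89, 1.89, 2.57, 2.57, 3.01, 3.01, 3.01].

### API

Orientations are given as a 3x3 rotation matrix whose columns are the frame's x, y, z axes.
In Python, from bench import arm, cams, ticket, finder gives the robot as it stands. The module is installed in compiled form; this text tells all that it offers.
- The arm moves only by the tool apply_moves, never from a script. Its argument "commands" is one flat list of numbers, 7 for each row, row after row: the turn, a rotation vector about the tool's x, y, z in degrees, then the shift along the tool's x, y, z in cm, then the opening, from 0 (shut) to 1 (fully open). In form: [wx, wy, wz, dx, dy, dz, grip, wx, wy, wz, dx, dy, dz, grip, ...]. A call has 1 to 5 rows; each row is the pose to reach, as a shift and turn from the pose commanded when the call began, along the tool's axes at that moment; what a row does not reach only later rows make up. A row lasts 1/12 s, in which the tool goes at most 41.7 mm and 7.16 degrees, less where a joint would pass 70% of its speed; a pose out of reach is approached as far as the arm can. A call with a gripper value outside its range is refused whole. The fingers move at their own pace and stop on an object; "squeeze" is the grip in N (left out, the last holds). Time passes only in rows, so rows that repeat a pose let the fingers close. It gives the time, the measured TCP pose, the force and the opening at its end, in the units of the state.
- arm.sense(): the state, without advancing time (a new reading comes with each control period).
- cams.grab_frame(name): name is "scene" or "side" or "wrist"; returns the picture (400x640x3 uint8, red, green, blue); there is no depth.
- cams.get_calibration(name): a dict with "intrinsics" (3x3 intrinsics, pixels), "position" and "attitude" of the camera in the world; the wrist camera has in their place "mount" (4x4, takes a point from camera to tool coordinates, whose origin is the TCP and whose axes are the tool frame's). Camera axes: x right, y down, z forward; pixel columns grow to the right and rows downward; lengths in m; the calibration is good to about 2 mm. The wrist camera is an equidistant fisheye: a pixel r from the principal point sees the ray r / f radians off the axis. A picture is of the moment at which its call begins: read the wrist's pose just before it. get_calibration takes no time and is no camera call.
- ticket.hand_in(): hands the job in, once; it reports no verdict.
Trained networks look in the newest picture that a camera, given by its name, has taken for a name from the list of things; names that differ only in an ending like _2 or _b are one class to them, and where a whole thing is asked for, a point or a joint stands for the part that bears it (a point fixed in the world has none). Each returns a list of dicts, best first, with "confidence" (0 to 1); they miss things now and then, are a little off and sometimes report something else, mostly with a low value. They report only what shows in the picture. A call takes as long as a camera call. They do not tell look-alikes from the thing itself.
- finder.recognise(target, camera): "rect" ([left, top, width, height] in pixels, round what is visible of it).
- finder.spot_point(target, camera): "uv" ([column, row] in pixels: a listed point, or the origin of a listed thing).
The state is a dict: "t": time; "qpos": joint angles; "dq": joint speeds; "joint_torque": joint torques, N m; "ee_pos": TCP position; "ee_rot": TCP orientation; "force": force on the tool from outside, world axes, zero at the start; "torque": the same for the moment, N m; "finger_gap": finger opening in m.
Only numpy, scipy, OpenCV 4.12 (cv2) and the standard library are available. Lean on these libraries where they do the work, as an engineer would, in place of code of your own. Each camera call takes 0.05 s, during which the arm holds its last target. There are 200 camera calls.

## Working session

There is one attempt and no reset: what is moved stays moved. The work goes in short steps, Python scripts to look and compute and a tool call to move; the robot and the scene stay as the last step left them, time stands still between calls to the robot, and variables do not carry over. Pictures are saved under pics/ and viewed, about 8 in all and at most 12, crops included, and the job is handed in when it is done.

Besides the shell and the picture viewer there is one more tool, called after "Emit:" as name(argument=value, ...) on one line, values as JSON. apply_moves: Moves the arm, as the interface text tells. Its arguments: {"type":"object","properties":{"commands":{"type":"array"},"squeeze":{"type":"number"}},"required":["commands"]}

```bash
mkdir -p pics
cat > h.py <<'E'
import numpy as np, cv2
from bench import arm, cams, ticket, finder
def save(n,cam):
    im=cams.grab_frame(cam); cv2.imwrite(f'pics/{n}.png',im[:,:,::-1]); return im
def ray(cam,uv,s=None):
    c=cams.get_calibration(cam);K=np.array(c['intrinsics'])
    if cam!='wrist':
        d=np.linalg.inv(K)@[uv[0],uv[1],1];return np.array(c['position']),np.array(c['attitude'])@(d/np.linalg.norm(d))
    x=(uv[0]-K[0,2])/K[0,0];y=(uv[1]-K[1,2])/K[1,1];r=np.hypot(x,y)+1e-12
    d=np.array([x/r*np.sin(r),y/r*np.sin(r),np.cos(r)])
    M=np.array(c['mount']);s=s or arm.sense();R=np.array(s['ee_rot']);p=np.array(s['ee_pos'])
    return p+R@M[:3,3],R@(M[:3,:3]@d)
def proj(cam,P,s=None):
    c=cams.get_calibration(cam);K=np.array(c['intrinsics'])
    if cam!='wrist':
        q=np.array(c['attitude']).T@(np.array(P)-c['position']);q=K@q;return q[:2]/q[2]
    M=np.array(c['mount']);s=s or arm.sense()
    q=M[:3,:3].T@(np.array(s['ee_rot']).T@(np.array(P)-s['ee_pos'])-M[:3,3])
    r=np.hypot(q[0],q[1]);t=np.arctan2(r,q[2]);return np.array([K[0,0]*t*q[0]/r+K[0,2],K[1,1]*t*q[1]/r+K[1,2]])
def atz(cam,uv,z,s=None):
    o,d=ray(cam,uv,s);return o+d*(z-o[2])/d[2]
def tri(obs,s=None):
    A=0;b=0;rs=[ray(c,u,s) for c,u in obs]
    for o,d in rs:
        P=np.eye(3)-np.outer(d,d);A=A+P;b=b+P@o
    X=np.linalg.solve(A,b);return X,[float(np.linalg.norm((np.eye(3)-np.outer(d,d))@(X-o))*1000) for o,d in rs]
E
cat > a.py <<'E'
from h import *
np.set_printoptions(precision=4,suppress=True)
a=save('scene0','scene');b=save('side0','side')
cv2.imwrite('pics/both.png',cv2.resize(np.vstack([a,b])[:,:,::-1],(480,600)))
for cam in('scene','side'):
    c=cams.get_calibration(cam);print(cam,np.array(c['position']),np.array(c['attitude'])[:,2])
    for n in['mould','half','paste_jar','mount','bar','mount_press']:
        print(n,[(np.round(r['rect']).astype(int).tolist(),round(r['confidence'],2)) for r in finder.recognise(n,cam)[:4]])
    for n in['half_back','keeper_seat','lever_pivot','lever_pad','loop_bar','loop_pin','mould']:
        print(n,[(np.round(r['uv'],1).tolist(),round(r['confidence'],2)) for r in finder.spot_point(n,cam)[:4]])
print(arm.sense())
E
python3 a.py
```

```text
scene [-0.0941  0.4796  0.6193] [ 0.6887 -0.4682 -0.5535]
mould [([124, 247, 87, 63], 0.96), ([242, 215, 130, 120], 0.82)]
half [([140, 259, 41, 40], 0.9), ([254, 257, 61, 63], 0.68)]
paste_jar [([280, 227, 26, 27], 0.69), ([310, 216, 23, 38], 0.47), ([255, 257, 62, 63], 0.21)]
mount [([245, 260, 15, 14], 0.57)]
bar [([343, 246, 40, 30], 0.66)]
mount_press []
half_back [([147.1, 275.7], 0.68), ([269.3, 289.6], 0.56)]
keeper_seat [([158.4, 270.6], 0.75), ([289.6, 263.2], 0.61)]
lever_pivot [([315.5, 252.5], 0.8), ([173.9, 256.6], 0.57)]
lever_pad [([309.8, 242.6], 0.64), ([190.6, 250.7], 0.61)]
loop_bar [([320.4, 221.2], 0.79), ([159.6, 265.7], 0.49)]
loop_pin [([321.8, 247.4], 0.94), ([175.8, 251.8], 0.58)]
mould [([289.5, 267.1], 0.73), ([176.0, 277.5], 0.69)]
side [-0.0084 -0.4227  0.5194] [ 0.6787  0.5357 -0.5023]
mould [([220, 165, 57, 32], 0.77), ([209, 186, 106, 93], 0.58)]
half [([228, 164, 19, 22], 0.86), ([211, 203, 47, 45], 0.75)]
paste_jar [([300, 203, 25, 29], 0.63), ([251, 188, 23, 39], 0.21)]
mount []
bar [([289, 242, 33, 39], 0.97)]
mount_press [([254, 196, 11, 15], 0.
[... 354 characters left out ...]
[([264.3, 185.6], 0.52), ([242.8, 167.8], 0.42)]
loop_pin [([264.8, 208.7], 0.77), ([250.8, 173.5], 0.55)]
mould [([254.8, 185.0], 0.85)]
{'t': 1.4, 'qpos': array([ 1.1533,  0.7065, -0.0276,  1.4846,  0.022 ,  0.9509, -0.0755]), 'dq': array([ 0.0002,  0.0016,  0.0006, -0.    , -0.0002,  0.0005,  0.0016]), 'joint_torque': array([  0.0003, -88.2983,   1.2339, -23.6382,   0.017 ,   0.0018,
         0.0001]), 'ee_pos': array([ 0.211 , -0.5348,  0.2313]), 'ee_rot': array([[ 0.367 , -0.9302, -0.    ],
       [-0.9302, -0.367 ,  0.0001],
       [-0.0001, -0.    , -1.    ]]), 'force': array([ 0.1775,  0.1683, -0.2121]), 'torque': array([ 0.0364, -0.006 , -0.0736]), 'finger_gap': 0.08545871583754114}
```

```bash
cat > b.py <<'E'
from h import *
np.set_printoptions(precision=4,suppress=True)
a=cv2.imread('pics/scene0.png');b=cv2.imread('pics/side0.png')
A=cv2.resize(a[190:350,110:400],(580,320),interpolation=cv2.INTER_CUBIC)
A=cv2.resize(a[195:345,110:390],(784,420),interpolation=cv2.INTER_CUBIC) [:,:]
B=cv2.resize(b[150:290,190:350],(640,560),interpolation=cv2.INTER_CUBIC)
cv2.imwrite('pics/c1.png',A);cv2.imwrite('pics/c2.png',B)
sc=dict(half_back=(269.3,289.6),keeper_seat=(289.6,263.2),lever_pivot=(315.5,252.5),lever_pad=(309.8,242.6),loop_bar=(320.4,221.2),loop_pin=(321.8,247.4))
sd=dict(half_back=(229.5,213.5),keeper_seat=(242.4,210.2),lever_pivot=(267.8,221),lever_pad=(253.1,199.5),loop_bar=(264.3,185.6),loop_pin=(264.8,208.7))
for k in sc: print(k,*tri([('scene',sc[k]),('side',sd[k])]))
E
python3 b.py
```

```text
half_back [0.4646 0.2007 0.0421] [1.9555582298597667, 1.9555582298597194]
keeper_seat [0.4668 0.1538 0.0722] [3.4497101339692526, 3.4497101339693295]
lever_pivot [0.4769 0.0918 0.0628] [2.62666272465862, 2.626662724658577]
lever_pad [0.4626 0.1151 0.109 ] [0.7273766486145414, 0.7273766486145073]
loop_bar [0.4699 0.0885 0.1431] [3.117780885216951, 3.1177808852170203]
loop_pin [0.4647 0.0897 0.0909] [5.118240145080031, 5.118240145080056]
```

View pics/both.png

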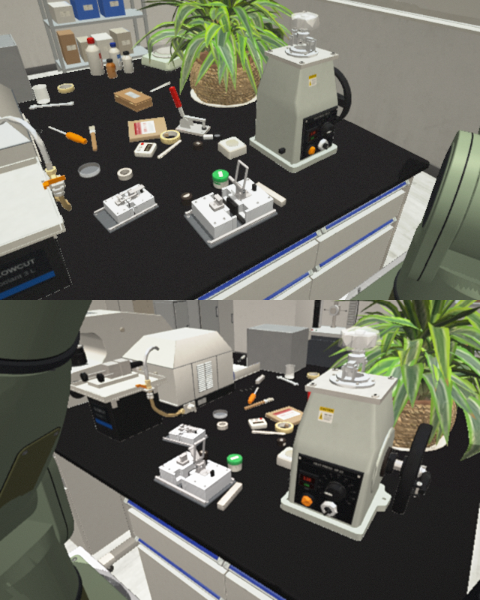

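View pics/c1.png

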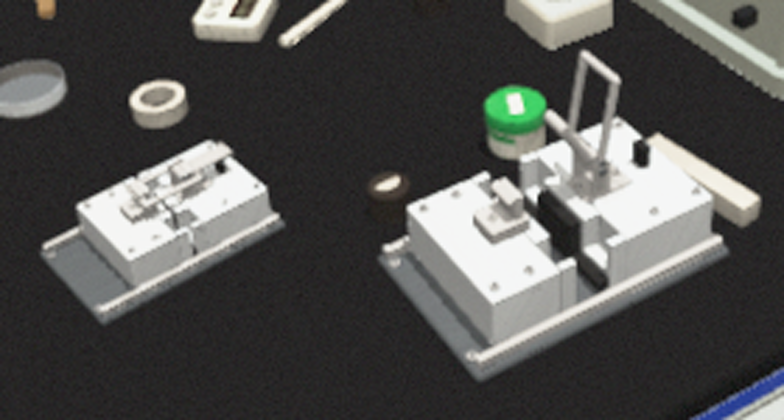

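View pics/c2.png

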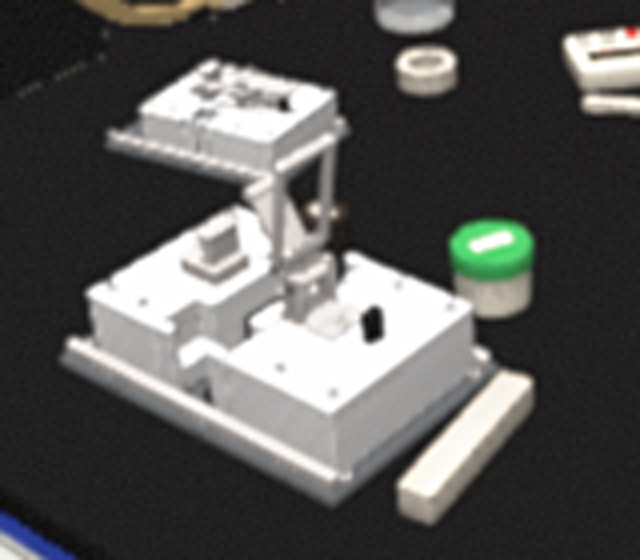

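```bash
cat > c.py <<'E'
from h import *
from scipy.optimize import least_squares
np.set_printoptions(precision=4,suppress=True)
S=lambda u,v:(110+u/2.8,195+v/2.8)
D=lambda u,v:(190+u/4,150+v/4)
ob=[('scene',S(713,190),-62,54,50,0),('scene',S(617,120),-62,-54,50,0),('scene',S(482,378),130,66,0,0),('scene',S(380,260),130,-66,0,0),('scene',S(410,222),84,-54,50,1),
('scene',S(493,285),84,54,50,1),
('side',D(332,408),-62,54,50,0),('side',D(472,302),-62,-54,50,0),('side',D(333,503),-70,66,0,0),('side',D(62,358),130,66,0,0),('side',D(92,292),84,54,50,1)]
def res(p,full=False):
    r=[]
    R=np.array([[np.cos(p[2]),-np.sin(p[2]),0],[np.sin(p[2]),np.cos(p[2]),0],[0,0,1]])
    for c,uv,x,y,z,s in ob:
        P=np.r_[p[0],p[1],0]+R@(np.array([x,y,z])/1000+[s*p[3],0,0]); r+=list(proj(c,P)-uv)
    return np.array(r)
o=least_squares(res,[.47,.09,1.6,.036],loss='soft_l1')
print(o.x,np.degrees(o.x[2]));print(res(o.x).reshape(-1,2).round(1))
p=o.x;c_,s_=np.cos(p[2]),np.sin(p[2]);R=np.array([[c_,-s_,0],[s_,c_,0],[0,0,1]])
for n,P in dict(half_back=(.4646,.2007,.0421),keeper=(.4668,.1538,.0722),pivot=(.4769,.0918,.0628),pad=(.4626,.1151,.109),bar=(.4699,.0885,.1431),pin=(.4647,.0897,.0909)).items(): print(n,R.T@(np.array(P)-[p[0],p[1],0])*1000)
for cam,n,uvs in [('scene','jar',(292,252)),('scene','mount',(252,272)),('side','bar',(300,275)),('scene','jar2',(249,271))]: print(n,R.T@(atz(cam,uvs,0)-[p[0],p[1],0])*1000)
E
python3 c.py
```

```text
[0.4695 0.086  1.5787 0.0239] 90.45442734218244
[[ 0.2  0.4]
 [ 0.2 -3.2]
 [-1.5  1. ]
 [-1.1 -0.6]
 [-0.4 -8.2]
 [ 0.9  3.6]
 [-0.1 -0.1]
 [ 0.8 -0.2]
 [ 0.6  1.9]
 [-0.3  1.7]
 [-0.2 -0.3]]
half_back [114.6988   4.0153  42.1   ]
keeper [67.7828  2.1873 72.2   ]
pivot [ 5.7047 -7.4206 62.8   ]
pad [ 29.1173   6.6941 109.    ]
bar [  2.4603  -0.3947 143.1   ]
pin [ 3.7015  4.7957 90.9   ]
jar [  -0.7557 -104.8989    0.    ]
mount [ 97.6977 -96.6127   0.    ]
bar [-105.7045   31.2116    0.    ]
jar2 [ 101.1519 -102.6414    0.    ]
```

```bash
cat > d.py <<'E'
from h import *
def draw(im,cam,p,sl,th=None,s=None):
    c_,s_=np.cos(p[2]),np.sin(p[2]);R=np.array([[c_,-s_,0],[s_,c_,0],[0,0,1]])
    k=4
    def L(a,b,col):
        q=[tuple(np.round((proj(cam,np.r_[p[0],p[1],0]+R@(np.array(P)/1000),s)+.5)*k).astype(int).tolist()) for P in(a,b)]
        cv2.line(im,q[0],q[1],col,1,cv2.LINE_AA)
    def box(x0,x1,y,z0,z1,col):
        for z in(z0,z1):
            L((x0,-y,z),(x1,-y,z),col);L((x0,y,z),(x1,y,z),col);L((x0,-y,z),(x0,y,z),col);L((x1,-y,z),(x1,y,z),col)
        for x in(x0,x1):
            for yy in(-y,y):L((x,yy,z0),(x,yy,z1),col)
    box(-70,130,66,0,8,(255,0,0));box(-62,22,54,8,50,(0,0,255));box(22+sl,84+sl,54,8,50,(0,160,0))
E
python3 - <<'E'
from d import *
o=[]
for cam,f,(u,v,w,h) in(('scene','scene0',(235,190,170,150)),('side','side0',(195,170,130,115))):
    im=cv2.imread(f'pics/{f}.png');im=cv2.resize(im,None,fx=4,fy=4,interpolation=cv2.INTER_CUBIC)
    draw(im,cam,[.4695,.086,1.5787],24)
    o.append(im[v*4:(v+h)*4,u*4:(u+w)*4][:460] if 0 else cv2.resize(im[v*4:(v+h)*4,u*4:(u+w)*4],(400*1,int(400*h/w))))
    cv2.imwrite(f'pics/ov_{cam}.png',im[v*4:(v+h)*4,u*4:(u+w)*4])
E
```

```text
(no output)
```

View pics/ov_scene.png

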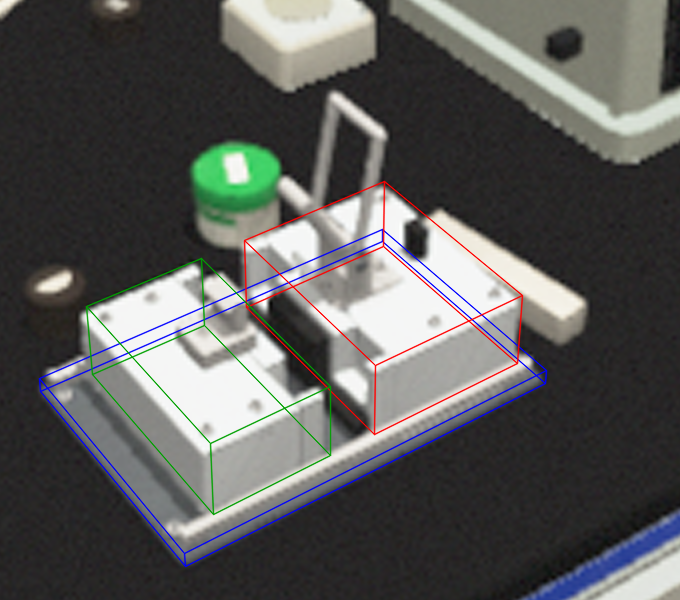

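```bash
sed -i "s/^S=.*/S=lambda u,v:(235+u\/4-.5,190+v\/4-.5)/; s/^ob=.*/ob=[('scene',S(521,296),-62,54,50,0),('scene',S(378,189),-62,-54,50,0),('scene',S(186,566),130,66,0,0),('scene',S(39,390),130,-66,0,0),('scene',S(83,316),84,-54,50,1),/; s/^('scene',S(493.*/('scene',S(208,440),84,54,50,1),('scene',S(327,384),22,54,50,1),('scene',S(200,263),22,-54,50,1),('scene',S(547,382),-70,66,0,0),/; s/190+u\/4,150+v\/4/190+u\/4-.5,150+v\/4-.5/" c.py; python3 c.py
```

```text
[0.4696 0.0873 1.5808 0.0239] 90.57237957858442
[[-0.4 -0.1]
 [ 0.9 -1.9]
 [-0.9  0.4]
 [-0.3  0.6]
 [ 0.2 -2.1]
 [-0.1  1.2]
 [ 0.3  0.7]
 [-0.3 -1. ]
 [-1.1  0.4]
 [ 0.   0.1]
 [ 0.8  0.1]
 [ 0.7  2.1]
 [-0.3  2.1]
 [-0.2  0. ]]
half_back [113.4189   3.8381  42.1   ]
keeper [66.4993  2.1068 72.2   ]
pivot [ 4.4015 -7.3734 62.8   ]
pad [ 27.8432   6.6932 109.    ]
bar [  1.1716  -0.3407 143.1   ]
pin [ 2.4235  4.847  90.9   ]
jar [  -2.2595 -104.8381    0.    ]
mount [ 96.2107 -96.7546   0.    ]
bar [-106.9279   31.4881    0.    ]
jar2 [  99.6525 -102.7905    0.    ]
```

View pics/ov_side.png

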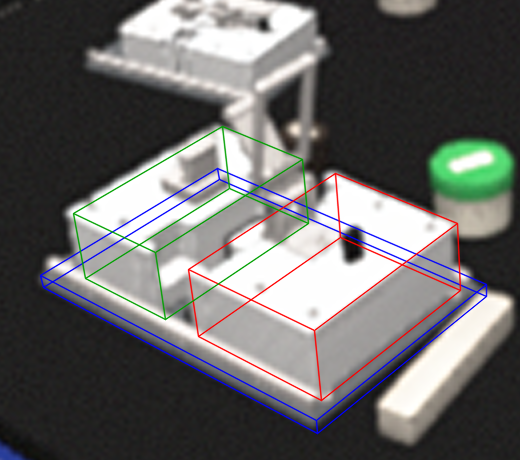

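```bash
cat > m.py <<'E'
from h import *
np.set_printoptions(precision=4,suppress=True)
p=[.4696,.0873,1.5808]
c_,s_=np.cos(p[2]),np.sin(p[2]);RM=np.array([[c_,-s_,0],[s_,c_,0],[0,0,1]]);OM=np.r_[p[0],p[1],0]
W=lambda P:OM+RM@(np.array(P)/1000)
Mo=lambda P:RM.T@(np.array(P)-OM)*1000
def st():
    s=arm.sense();R=np.array(s['ee_rot']);print('t',round(s['t'],2),'tcp world',np.array(s['ee_pos']),'mould mm',Mo(s['ee_pos']).round(1),'toolx',(RM.T@R[:,0]).round(3),'toolz',R[:,2].round(3),'F mould',(RM.T@np.array(s['force'])).round(1),'gap',round(s['finger_gap'],4));return s
def go(P,s=None):
    "cm shift in tool axes to mould point P (mm)"
    s=s or arm.sense();return (np.array(s['ee_rot']).T@(W(P)-s['ee_pos'])*100).round(2)
E
python3 - <<'E'
from m import *
for u in[(333,211),(411,237),(460,200)]: print('press base',atz('scene',u,0.0))
for n,u in dict(decoyL=(125,284),decoyB=(147,309),decoyR=(211,275)).items(): print(n,atz('scene',u,0),Mo(atz('scene',u,0)))
print('knob',Mo(atz('scene',(235+415/4,190+256/4),.05)), Mo(atz('side',(190+372/4,150+338/4),.05)))
st();print(go((160,0,250)))
E
```

```text
press base [ 0.6509 -0.0747  0.    ]
press base [ 0.4729 -0.1551  0.    ]
press base [ 0.5157 -0.3588  0.    ]
decoyL [0.6713 0.4015 0.    ] [ 312.1329 -204.8459    0.    ]
decoyB [0.5823 0.3875 0.    ] [ 299.0785 -115.6629    0.    ]
decoyR [0.6027 0.255  0.    ] [ 166.3375 -134.7396    0.    ]
knob [-39.716    4.8533  50.    ] [-41.542    1.1761  50.    ]
t 1.4 tcp world [ 0.211  -0.5348  0.2313] mould mm [-619.5  264.8  231.3] toolx [-0.934 -0.358 -0.   ] toolz [-0.  0. -1.] F mould [ 0.2 -0.2 -0.2] gap 0.0855
[-63.32 -52.61  -1.87]
```

Emit:
apply_moves(commands=[0,0,-7,-1.6,-3.4,-1,0,0,0,-14,-3.2,-6.8,-2,0,0,0,-21,-4.7,-10.2,-3,0,0,0,-28,-6.2,-13.6,-4,0,0,0,-35,-7.8,-17,-5,0])

```text
t: 1.82
ee_pos: [0.3415, -0.3986, 0.2819]
ee_rot: [[0.837, -0.547, 0.0], [-0.547, -0.837, -0.0], [0.0, 0.0, -1.0]]
force: [0.5, -1.1, -0.0]
finger_gap: 0.0256
```

Run:
```python
from m import *
s=st();R=np.array(s['ee_rot'])
for w in[(.35,-.22,.28),(.36,-.05,.28)]: print((R.T@(np.array(w)-s['ee_pos'])*100).round(2))
```

```text
t 1.82 tcp world [ 0.3415 -0.3986  0.2819] mould mm [-484.6  133.   281.9] toolx [-0.555 -0.832  0.   ] toolz [ 0. -0. -1.] F mould [-1.1 -0.5 -0. ] gap 0.0256
[ -9.05 -15.42   0.19]
[-17.5  -30.2    0.18]
```

Emit:
apply_moves(commands=[0,0,-7,-1.8,-3.2,0,0,0,0,-14,-3.6,-6.3,0,0,0,0,-21,-5.5,-9.5,0,0,0,0,-27,-7.3,-12.7,0,0,0,0,-33,-9.3,-16,0,0])

```text
t: 2.23
ee_pos: [0.351, -0.2137, 0.2814]
ee_rot: [[1.0, -0.003, 0.0], [-0.003, -1.0, -0.0], [0.0, 0.0, -1.0]]
force: [1.4, -0.2, -0.2]
finger_gap: -0.0001
```

Run:
```python
from m import *
s=st();R=np.array(s['ee_rot']);print(s['qpos'])
for w in[(.365,-.03,.28),W((150,0,220))]: print((R.T@(np.array(w)-s['ee_pos'])*100).round(2))
```

```text
t 2.23 tcp world [ 0.351  -0.2137  0.2814] mould mm [-299.8  121.6  281.4] toolx [-0.013 -1.     0.   ] toolz [ 0. -0. -1.] F mould [-0.2 -1.3 -0.2] gap -0.0001
[ 0.7192  0.413  -0.3817  1.939   0.205   0.8264  0.2237]
[  1.34 -18.38   0.14]
[ 11.56 -45.14   6.13]
```

Emit:
apply_moves(commands=[0,0,0,0.2,-4,0,0,0,0,0,0.4,-8,0,0,0,0,0,0.6,-12,0,0,0,0,0,1,-16,0,0,0,0,0,1.5,-20,0,0])

```text
t: 2.65
ee_pos: [0.3674, -0.0135, 0.2816]
ee_rot: [[1.0, -0.009, 0.001], [-0.009, -1.0, -0.0], [0.001, 0.0, -1.0]]
force: [1.3, -0.8, -0.0]
finger_gap: -0.0001
```

Emit:
apply_moves(commands=[0,0,0,2,-3.5,0,0,0,0,0,4,-7,0,0,0,0,0,6,-10.5,0,0,0,0,0,8,-14,0,0,0,0,0,10,-17.5,0,0])

```text
t: 3.07
ee_pos: [0.4699, 0.1609, 0.2814]
ee_rot: [[1.0, -0.008, 0.0], [-0.008, -1.0, -0.0], [0.0, 0.0, -1.0]]
force: [0.3, -0.8, 0.4]
finger_gap: -0.0001
```

```bash
cat > look.py <<'E'
from m import *
import sys
s=st();im=save(sys.argv[1],'wrist')
for n in['half_back','keeper_seat','lever_pivot','lever_pad','loop_bar','loop_pin']:
    r=finder.spot_point(n,'wrist')[:2];zz=dict(half_back=40,keeper_seat=69,lever_pivot=72,lever_pad=109,loop_bar=140,loop_pin=84)[n]
    print(n,[(np.round(q['uv'],1).tolist(),round(q['confidence'],2),Mo(atz('wrist',q['uv'],zz/1000,s)).round(1)) for q in r])
E
python3 look.py w1; python3 -c "
from m import *
print(go((130,0,80)))"
```

```text
t 3.07 tcp world [0.4699 0.1609 0.2814] mould mm [ 73.6  -1.  281.4] toolx [-0.018 -1.     0.   ] toolz [ 0. -0. -1.] F mould [-0.8 -0.3  0.4] gap -0.0001
half_back [([311.1, 132.6], 0.91, array([114.8,   1.1,  40. ])), ([432.4, 11.0], 0.62, array([ 277.8, -156.6,   40. ]))]
keeper_seat [([442.5, 25.8], 0.92, array([ 250.9, -157.3,   69. ])), ([311.3, 169.0], 0.56, array([75. ,  1.4, 69. ]))]
lever_pivot [([443.9, 52.8], 0.91, array([ 216.4, -156.7,   72. ])), ([313.4, 226.0], 0.69, array([ 4.1,  0.3, 72. ]))]
lever_pad [([449.7, 72.8], 0.97, array([ 188.5, -147.2,  109. ])), ([311.5, 217.6], 0.71, array([ 29.9,   1.8, 109. ]))]
loop_bar [([441.2, 26.0], 0.58, array([ 231.1, -125.1,  140. ])), ([311.4, 191.6], 0.38, array([ 68.7,   0.8, 140. ]))]
loop_pin [([311.5, 228.2], 0.81, array([ 6.4,  2.5, 84. ])), ([446.5, 59.4], 0.58, array([ 206.7, -154.7,   84. ]))]
[-0.14 -5.95 20.15]
```

View pics/w1.png

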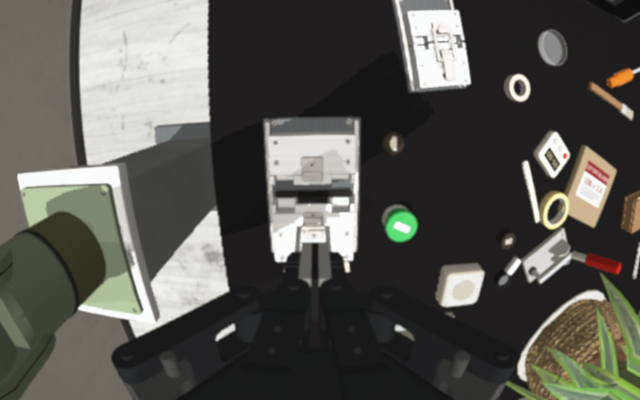

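Emit:
apply_moves(commands=[0,0,0,-0.1,-3.5,2,0,0,0,0,-0.1,-6.8,4,0,0,0,0,-0.1,-6.8,8,0,0,0,0,-0.1,-6.8,12,0,0,0,0,-0.1,-6.8,16,0])

```text
t: 3.83
ee_pos: [0.4687, 0.2263, 0.1203]
ee_rot: [[1.0, -0.009, 0.001], [-0.009, -1.0, 0.001], [0.001, -0.001, -1.0]]
force: [2.0, 0.2, -1.6]
finger_gap: -0.0002
```

Emit:
apply_moves(commands=[0,0,0,0,0,4,0,0,0,0,0,0,8,0,0,0,0,0,0,8.8,0,0,0,0,0,0,8.8,0])

```text
t: 4.17
ee_pos: [0.4681, 0.226, 0.0323]
ee_rot: [[1.0, -0.009, -0.003], [-0.009, -1.0, -0.002], [-0.003, 0.002, -1.0]]
force: [0.1, 0.7, 1.2]
finger_gap: 0.0
```

```bash
python3 -c "
from m import *
st()"
```

```text
t 4.17 tcp world [0.4681 0.226  0.0323] mould mm [138.7   0.2  32.3] toolx [-0.019 -1.    -0.003] toolz [-0.003 -0.002 -1.   ] F mould [ 0.7 -0.2  1.2] gap 0.0
```

Emit:
apply_moves(commands=[0,0,0,0,0.5,0,0,0,0,0,0,1.0,0,0,0,0,0,0,1.5,0,0,0,0,0,0,2.0,0,0,0,0,0,0,2.5,0,0])

```text
t: 4.58
ee_pos: [0.4693, 0.2017, 0.0344]
ee_rot: [[1.0, -0.008, 0.002], [-0.008, -1.0, 0.001], [0.002, -0.001, -1.0]]
force: [-0.2, 2.6, 0.9]
finger_gap: 0.0
```

Emit:
apply_moves(commands=[0,0,0,0,0.2,0,0,0,0,0,0,0.4,0,0,0,0,0,0,0.6,0,0,0,0,0,0,0.7,0,0,0,0,0,0,0.7,0,0])

```text
t: 5.0
ee_pos: [0.4685, 0.1947, 0.0333]
ee_rot: [[1.0, -0.008, -0.0], [-0.008, -1.0, -0.0], [-0.0, 0.0, -1.0]]
force: [0.3, -0.3, 0.1]
finger_gap: -0.0001
```

Emit:
apply_moves(commands=[0,0,0,0,0.1,0,0,0,0,0,0,0.2,0,0,0,0,0,0,0.3,0,0,0,0,0,0,0.3,0,0])

```text
t: 5.33
ee_pos: [0.4685, 0.1918, 0.0333]
ee_rot: [[1.0, -0.008, -0.0], [-0.008, -1.0, 0.0], [-0.0, -0.0, -1.0]]
force: [0.3, 0.8, -0.3]
finger_gap: 0.0
```

Emit:
apply_moves(commands=[0,0,0,0,0.1,0,0,0,0,0,0,0.2,0,0,0,0,0,0,0.2,0,0])

```text
t: 5.58
ee_pos: [0.4685, 0.1912, 0.0334]
ee_rot: [[1.0, -0.007, 0.0], [-0.007, -1.0, 0.002], [0.0, -0.002, -1.0]]
force: [0.1, 9.1, -2.2]
finger_gap: 0.0002
```

Emit:
apply_moves(commands=[0,0,0,0,0.1,0,0,0,0,0,0,0.2,0,0,0,0,0,0,0.2,0,0])

```text
t: 5.83
ee_pos: [0.4685, 0.1907, 0.0334]
ee_rot: [[1.0, -0.006, 0.001], [-0.006, -1.0, 0.005], [0.001, -0.005, -1.0]]
force: [-1.1, 17.0, -4.7]
finger_gap: -0.0002
```

Emit:
apply_moves(commands=[0,0,0,0,0.1,0,0,0,0,0,0,0.2,0,0,0,0,0,0,0.2,0,0])

```text
t: 6.08
ee_pos: [0.4685, 0.1903, 0.0335]
ee_rot: [[1.0, -0.005, 0.002], [-0.005, -1.0, 0.007], [0.002, -0.007, -1.0]]
force: [-2.6, 25.8, -5.4]
finger_gap: 0.0005
```

```bash
python3 look.py w2
```

```text
t 6.08 tcp world [0.4685 0.1903 0.0335] mould mm [103.    0.   33.5] toolx [-0.015 -1.     0.002] toolz [ 0.002  0.007 -1.   ] F mould [25.8  2.3 -5.4] gap 0.0005
half_back []
keeper_seat [([596.2, 8.3], 0.8, array([ 241.7, -138.2,   69. ]))]
lever_pivot [([604.2, 63.3], 0.88, array([ 213.3, -138. ,   72. ]))]
lever_pad [([612.0, 112.4], 0.69, array([187.6, -94.6, 109. ]))]
loop_bar [([592.1, 8.6], 0.69, array([201.7, -46.3, 140. ]))]
loop_pin [([603.7, 74.7], 0.92, array([ 204.6, -121.7,   84. ]))]
```

Emit:
apply_moves(commands=[0,0,0,0,-2,0,0,0,0,0,0,-3,-3,0,0,0,0,0,-3,-7,0,0,0,0,0,-3,-11,0,0,0,0,0,-3,-15,0])

```text
t: 6.85
ee_pos: [0.468, 0.2155, 0.1851]
ee_rot: [[1.0, -0.008, -0.001], [-0.008, -1.0, -0.001], [-0.001, 0.001, -1.0]]
force: [-0.0, -0.5, -0.5]
finger_gap: 0.0
```

```bash
sed -i 's/p=\[.4696,.0873/p=[.4696,.0913/' m.py
python3 - <<'E'
from m import *
s=st();a=save('scene2','scene');b=save('side2','side')
for n in['half_back','keeper_seat','lever_pivot','lever_pad','loop_bar','loop_pin']:
    U={}
    for cam in('scene','side'):
        L=[q for q in finder.spot_point(n,cam) if (q['uv'][0]>240 if cam=='scene' else q['uv'][1]>178)]
        U[cam]=[(q['uv'],q['confidence']) for q in L[:2]]
    for u,c in U['scene']:
        for v,d in U['side']:
            X,e=tri([('scene',u),('side',v)]);print(n,Mo(X).round(1),round(e[0],1),round(c,2),round(d,2),np.round(u),np.round(v))
A=cv2.resize(a[190:330,240:400],(640,560),interpolation=cv2.INTER_CUBIC)
cv2.imwrite('pics/s2.png',A[:,:,::-1])
E
```

```text
t 6.85 tcp world [0.468  0.2155 0.1851] mould mm [124.2   0.3 185.1] toolx [-0.018 -1.    -0.001] toolz [-0.001 -0.001 -1.   ] F mould [-0.5  0.  -0.5] gap 0.0
half_back [92.3  1.2 41.4] 5.9 0.65 0.72 [278. 287.] [237. 214.]
half_back [42.1 49.3 74.9] 15.5 0.63 0.72 [318. 282.] [237. 214.]
keeper_seat [51.9  1.7 67.5] 4.0 0.85 0.67 [294. 263.] [246. 214.]
keeper_seat [ 39.6 -24.8  55.3] 5.8 0.85 0.24 [294. 263.] [262. 211.]
keeper_seat [31.5 36.9 68.7] 19.4 0.18 0.67 [320. 281.] [246. 214.]
keeper_seat [18.8 13.8 58.1] 29.6 0.18 0.24 [320. 281.] [262. 211.]
lever_pivot [ 22.9 -42.5  56.7] 15.3 0.72 0.97 [293. 244.] [269. 218.]
lever_pivot [-8.2 -2.  72.7] 0.4 0.6 0.97 [322. 250.] [269. 218.]
lever_pad [ 21.9   8.6 105.9] 3.9 0.91 0.79 [312. 246.] [254. 200.]
loop_bar [ -4.8   2.6 143.2] 1.7 0.5 0.71 [322. 221.] [264. 187.]
loop_pin [ 4.7  4.9 89.9] 2.9 0.73 0.67 [318. 248.] [262. 209.]
```

View pics/s2.png

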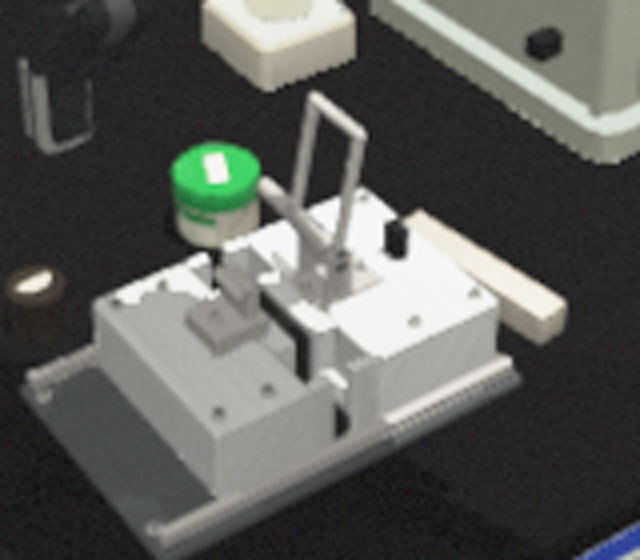

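Emit:
apply_moves(commands=[0,0,0,0,4,0,0,0,0,0,0,8,0,0,0,0,0,0,12,0,0,0,0,0,0,15.6,0,0,0,0,0,0,15.6,1,0])

```text
t: 7.97
ee_pos: [0.4678, 0.0526, 0.1741]
ee_rot: [[1.0, -0.017, 0.001], [-0.017, -1.0, -0.003], [0.001, 0.003, -1.0]]
force: [-0.1, -0.9, -0.4]
finger_gap: -0.0
```

Emit:
apply_moves(commands=[0,0,0,0,0,2,0,0,0,0,0,0,4.1,0,0,0,0,0,0,4.1,0])

```text
t: 8.22
ee_pos: [0.4664, 0.0596, 0.1298]
ee_rot: [[1.0, -0.008, -0.004], [-0.008, -1.0, -0.0], [-0.004, 0.001, -1.0]]
force: [-0.2, -0.1, -0.0]
finger_gap: 0.0
```

```bash
python3 -c "
from m import *
st()"
```

```text
t 8.22 tcp world [0.4664 0.0596 0.1298] mould mm [-31.7   3.6 129.8] toolx [-0.018 -1.    -0.004] toolz [-0.004 -0.    -1.   ] F mould [-0.1  0.2 -0. ] gap 0.0
```

Emit:
apply_moves(commands=[0,0,0,0.2,-1.3,0,0,0,0,0,0.2,-2.6,0,0,0,0,0,0.2,-3.9,0,0,0,0,0,0.2,-5.3,0.1,0,0,0,0,0.2,-5.3,0.1,0])

```text
t: 8.63
ee_pos: [0.4699, 0.1157, 0.1322]
ee_rot: [[1.0, -0.005, 0.001], [-0.005, -1.0, 0.002], [0.001, -0.002, -1.0]]
force: [-0.4, 1.8, -0.5]
finger_gap: -0.0003
```

Emit:
apply_moves(commands=[0,0,0,0,-0.5,0.3,0,0,0,0,0,-1.0,0.6,0,0,0,0,0,-1.5,0.9,0,0,0,0,0,-1.5,0.9,0])

```text
t: 8.97
ee_pos: [0.4698, 0.1286, 0.1219]
ee_rot: [[1.0, -0.008, -0.001], [-0.008, -1.0, 0.0], [-0.001, -0.0, -1.0]]
force: [-0.5, 0.8, -0.2]
finger_gap: 0.0003
```

```bash
cat > sl.py <<'E'
from m import *
import sys
s=st();a=save('sc'+sys.argv[1],'scene');b=save('sd'+sys.argv[1],'side')
for n in['keeper_seat','lever_pad','loop_bar','loop_pin']:
    U={}
    for cam in('scene','side'):
        L=[q for q in finder.spot_point(n,cam) if (q['uv'][0]>240 if cam=='scene' else q['uv'][1]>178)]
        U[cam]=[(q['uv'],q['confidence']) for q in L[:2]]
    for u,c in U['scene']:
        for v,d in U['side']:
            X,e=tri([('scene',u),('side',v)]);print(n,Mo(X).round(1),round(e[0],1),round(c,2),round(d,2),np.round(u),np.round(v))
A=cv2.resize(a[190:310,260:360],(400,480),interpolation=cv2.INTER_CUBIC);B=cv2.resize(b[160:260,210:310],(400,480),interpolation=cv2.INTER_CUBIC)
cv2.imwrite('pics/v'+sys.argv[1]+'.png',np.hstack([A,B])[:,:,::-1])
E
python3 sl.py 3
```

```text
t 8.97 tcp world [0.4698 0.1286 0.1219] mould mm [ 37.3  -0.6 121.9] toolx [-0.018 -1.    -0.001] toolz [-0.001  0.    -1.   ] F mould [ 0.8  0.5 -0.2] gap 0.0003
keeper_seat [47.6  3.1 70.8] 0.1 0.85 0.58 [298. 263.] [248. 212.]
lever_pad [ 24.7   3.7 101.8] 3.5 0.63 0.74 [308. 243.] [253. 204.]
loop_bar [ 51.6  -2.6 115.2] 1.4 0.63 0.59 [293. 242.] [246. 192.]
loop_pin [ 6.1  4.  86.8] 2.7 0.48 0.73 [318. 249.] [262. 210.]
loop_pin [ 15.8  16.2 102.2] 5.3 0.48 0.54 [318. 249.] [254. 204.]
```

View pics/v3.png

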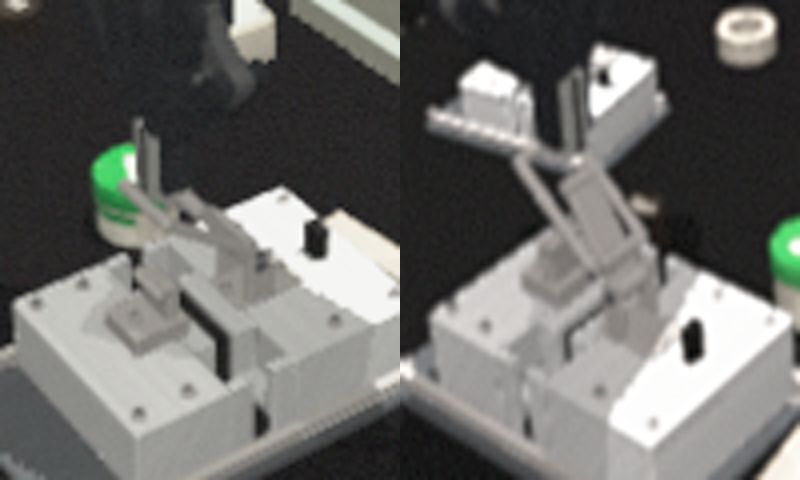

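Emit:
apply_moves(commands=[0,0,0,0,0,-2,0,0,0,0,0,-2.2,-2,0,0,0,0,0,-2.2,-1,0,0,0,0,0,-2.3,0,0,0,0,0,0,-2.5,1,0])

```text
t: 9.88
ee_pos: [0.4708, 0.1547, 0.1125]
ee_rot: [[1.0, -0.007, 0.002], [-0.007, -1.0, 0.003], [0.002, -0.003, -1.0]]
force: [0.1, 9.1, 4.4]
finger_gap: -0.0002
```

Emit:
apply_moves(commands=[0,0,0,0,-0.2,0.7,0,0,0,0,0,-0.4,1.4,0,0,0,0,0,-0.6,2.1,0,0,0,0,0,-0.6,2.1,0])

```text
t: 10.22
ee_pos: [0.4698, 0.1589, 0.0902]
ee_rot: [[1.0, -0.008, -0.002], [-0.008, -1.0, -0.001], [-0.001, 0.001, -1.0]]
force: [-0.5, 0.4, 0.1]
finger_gap: -0.0001
```

```bash
python3 sl.py 4
```

```text
t 10.22 tcp world [0.4698 0.1589 0.0902] mould mm [67.6 -0.9 90.2] toolx [-0.018 -1.    -0.001] toolz [-0.002 -0.001 -1.   ] F mould [0.4 0.5 0.1] gap -0.0001
keeper_seat [50.1  3.5 72.1] 0.8 0.97 0.93 [296. 262.] [247. 211.]
lever_pad [-4.6 -9.7 90.8] 9.0 0.9 0.75 [316. 236.] [268. 212.]
loop_bar [60.2  3.9 90.4] 0.5 0.62 0.49 [292. 257.] [242. 202.]
loop_bar [ 34.1 -41.8  51.9] 4.1 0.62 0.48 [292. 257.] [269. 210.]
loop_pin [-3.4  1.3 86.3] 1.7 0.75 0.7 [321. 246.] [266. 212.]
```

View pics/v4.png

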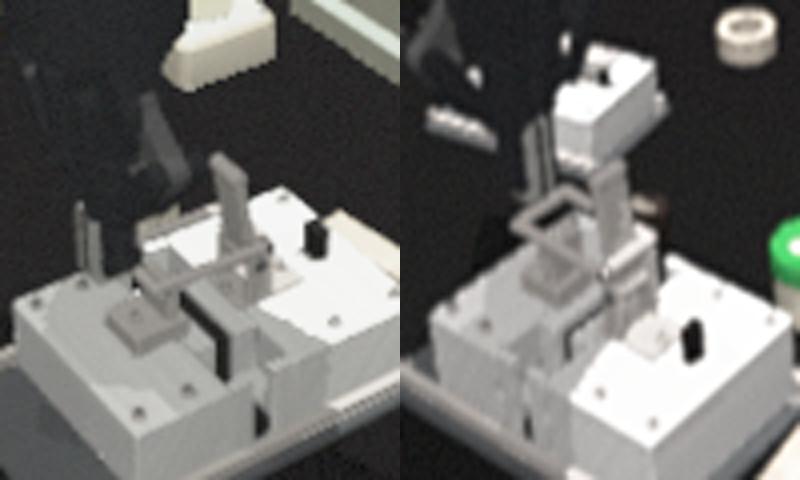

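Emit:
apply_moves(commands=[0,0,0,0,-0.5,0,0,0,0,0,0,-0.5,-4,0,0,0,0,0,-0.5,-7,0,0,0,0,0,3,-7,0,0,0,0,0,7,-7,0])

```text
t: 11.13
ee_pos: [0.4702, 0.0904, 0.1627]
ee_rot: [[1.0, -0.004, 0.003], [-0.004, -1.0, 0.002], [0.003, -0.002, -1.0]]
force: [2.5, -0.6, -0.4]
finger_gap: 0.0002
```

Emit:
apply_moves(commands=[0,0,0,0,4,0,0,0,0,0,0,4.4,2,0,0,0,0,0,4.4,5.5,0,0,0,0,0,4.4,5.5,0])

```text
t: 11.47
ee_pos: [0.4678, 0.0444, 0.1027]
ee_rot: [[1.0, -0.009, -0.005], [-0.009, -1.0, -0.0], [-0.005, 0.0, -1.0]]
force: [-0.6, -0.0, -1.0]
finger_gap: 0.0001
```

```bash
python3 sl.py 5
```

```text
t 11.47 tcp world [0.4678 0.0444 0.1027] mould mm [-46.9   2.3 102.7] toolx [-0.019 -1.    -0.005] toolz [-0.005 -0.    -1.   ] F mould [-0.   0.6 -1. ] gap 0.0001
lever_pad [ 10.3  -0.6 109.7] 2.7 0.87 0.93 [313. 236.] [260. 201.]
loop_bar [60.8 -0.8 84.4] 0.8 0.69 0.63 [290. 258.] [244. 204.]
loop_bar [ 21.8  35.7 110.8] 4.0 0.48 0.63 [321. 252.] [244. 204.]
loop_pin [-2.8  2.7 83.2] 3.8 0.96 0.63 [321. 249.] [266. 212.]
```

Emit:
apply_moves(commands=[0,0,0,0.1,-1.4,0,0,0,0,0,0.2,-2.8,0,0,0,0,0,0.2,-3.9,0,0,0,0,0,0.2,-4.4,0,0,0,0,0,0.2,-4.8,0,0])

```text
t: 12.38
ee_pos: [0.4716, 0.0933, 0.1064]
ee_rot: [[1.0, -0.008, -0.0], [-0.008, -1.0, -0.0], [-0.0, 0.0, -1.0]]
force: [0.5, -0.5, 0.2]
finger_gap: 0.0002
```

```bash
python3 sl.py 6
```

```text
t 12.38 tcp world [0.4716 0.0933 0.1064] mould mm [  2.   -2.  106.4] toolx [-0.018 -1.    -0.   ] toolz [-0. -0. -1.] F mould [-0.5 -0.5  0.2] gap 0.0002
keeper_seat [46.1 -0.1 70.4] 2.1 0.94 0.91 [297. 261.] [249. 212.]
keeper_seat [21.3 13.8 99. ] 13.6 0.75 0.91 [310. 241.] [249. 212.]
lever_pad [28.7 20.9 77.5] 32.8 0.43 0.64 [318. 279.] [256. 201.]
lever_pad [10.1 -5.1 47. ] 31.4 0.43 0.44 [318. 279.] [272. 212.]
loop_bar [63.9 -0.3 70.4] 0.4 0.64 0.68 [289. 265.] [244. 209.]
loop_pin [ 1.  -2.4 86.4] 5.0 0.85 0.83 [318. 248.] [267. 209.]
```

Emit:
apply_moves(commands=[0,0,0,0,-0.25,0,0,0,0,0,0,-0.25,0,0,0,0,0,0,2,-1,0,0,0,0,0,2.5,-5,0,0,0,0,0,2.5,-8.5,0])

```text
t: 13.3
ee_pos: [0.4708, 0.0665, 0.1922]
ee_rot: [[1.0, -0.009, -0.003], [-0.009, -1.0, -0.001], [-0.003, 0.001, -1.0]]
force: [0.6, 1.3, 0.1]
finger_gap: 0.0
```

Emit:
apply_moves(commands=[0,0,0,-0.2,-4,0,0,0,0,0,-0.2,-8,0,0,0,0,0,-0.2,-11.5,0,0,0,0,0,-0.2,-11.5,4,0,0,0,0,-0.2,-11.5,8,0])

```text
t: 13.72
ee_pos: [0.4708, 0.1853, 0.1114]
ee_rot: [[1.0, -0.005, 0.003], [-0.005, -1.0, 0.003], [0.003, -0.003, -1.0]]
force: [1.8, -0.7, -1.5]
finger_gap: -0.0001
```

```bash
python3 sl.py 7; python3 -c "
from m import *
print(go((91,0,65)))"
```

```text
t 13.72 tcp world [0.4708 0.1853 0.1114] mould mm [ 94.   -2.2 111.4] toolx [-0.015 -1.     0.003] toolz [ 0.003  0.003 -1.   ] F mould [-0.7 -1.8 -1.5] gap -0.0001
keeper_seat [50.1  6.6 74.4] 2.1 0.96 0.9 [297. 262.] [245. 212.]
lever_pad [ 20.2   5.8 108.2] 2.1 0.66 0.61 [312. 243.] [255. 200.]
loop_bar [65.2  3.2 71.2] 0.8 0.81 0.51 [290. 267.] [242. 209.]
loop_bar [ 22.1  37.9 106.1] 1.1 0.23 0.51 [320. 252.] [242. 209.]
loop_pin [-1.5  0.1 86.8] 7.6 0.77 0.54 [321. 249.] [267. 208.]
[-0.24  0.06  4.76]
```

Emit:
apply_moves(commands=[0,0,0,-0.2,0,2,0,0,0,0,-0.2,0,4,0,0,0,0,-0.2,0,4.7,0,0,0,0,-0.2,0,4.7,0])

```text
t: 14.55
ee_pos: [0.4681, 0.1828, 0.0637]
ee_rot: [[1.0, -0.008, -0.001], [-0.008, -1.0, -0.001], [-0.001, 0.001, -1.0]]
force: [-0.5, -0.2, -0.5]
finger_gap: -0.0004
```

Emit:
apply_moves(commands=[0,0,0,0,0.4,0,0,0,0,0,0,0.8,0,0,0,0,0,0,1.2,0,0,0,0,0,0,1.4,0,0,0,0,0,0,1.6,0,0])

```text
t: 14.97
ee_pos: [0.4686, 0.1665, 0.0648]
ee_rot: [[1.0, -0.009, 0.001], [-0.009, -1.0, 0.0], [0.001, -0.0, -1.0]]
force: [0.0, 0.0, -0.5]
finger_gap: 0.0001
```

Emit:
apply_moves(commands=[0,0,0,0,0.2,0,0,0,0,0,0,0.4,0,0,0,0,0,0,0.6,0,0,0,0,0,0,0.6,0,0])

```text
t: 15.3
ee_pos: [0.4684, 0.1611, 0.0644]
ee_rot: [[1.0, -0.008, 0.0], [-0.008, -1.0, 0.001], [0.0, -0.001, -1.0]]
force: [0.7, 2.9, -0.6]
finger_gap: -0.0
```

```bash
python3 sl.py 8
```

```text
t 15.3 tcp world [0.4684 0.1611 0.0644] mould mm [69.8  0.5 64.4] toolx [-0.018 -1.     0.   ] toolz [ 0.     0.001 -1.   ] F mould [ 2.9 -0.7 -0.6] gap -0.0
keeper_seat [48.3  3.1 72.3] 0.6 0.92 0.86 [298. 263.] [248. 211.]
lever_pad [ 15.2   0.6 113.4] 1.3 0.64 0.55 [312. 238.] [258. 197.]
loop_bar [60.2  2.7 72.4] 0.5 0.61 0.47 [292. 264.] [244. 209.]
loop_bar [ 23.2  33.5 101.8] 1.1 0.53 0.47 [318. 252.] [244. 209.]
```

Emit:
apply_moves(commands=[0,0,0,0,0.2,0,0,0,0,0,0,0.4,0,0,0,0,0,0,0.5,0,0,0,0,0,0,0.5,0,0])

```text
t: 16.13
ee_pos: [0.4683, 0.1558, 0.0643]
ee_rot: [[1.0, -0.008, 0.0], [-0.008, -1.0, 0.0], [0.0, -0.0, -1.0]]
force: [0.7, 4.0, -0.9]
finger_gap: -0.0
```

Emit:
apply_moves(commands=[0,0,0,0,0.2,0,0,0,0,0,0,0.3,0,0,0,0,0,0,0.3,0,0])

```text
t: 16.38
ee_pos: [0.4683, 0.1532, 0.0644]
ee_rot: [[1.0, -0.008, 0.0], [-0.008, -1.0, 0.001], [0.0, -0.001, -1.0]]
force: [1.8, 5.6, -0.5]
finger_gap: 0.0
```

```bash
python3 sl.py 9
```

```text
t 16.38 tcp world [0.4683 0.1532 0.0644] mould mm [61.9  0.6 64.4] toolx [-0.018 -1.     0.   ] toolz [ 0.     0.001 -1.   ] F mould [ 5.6 -1.8 -0.5] gap 0.0
keeper_seat [47.1  1.8 67.8] 2.9 0.6 0.83 [298. 265.] [249. 211.]
keeper_seat [14.5 26.9 97.5] 1.7 0.58 0.83 [320. 250.] [249. 211.]
lever_pad [ -9.3   4.5 112.4] 1.5 0.82 0.62 [324. 234.] [266. 202.]
lever_pad [ 71.7 -49.5  27.5] 31.7 0.53 0.62 [278. 286.] [266. 202.]
loop_bar [52.2 -4.5 61.7] 0.5 0.45 0.45 [293. 265.] [249. 213.]
loop_bar [32.  27.  66.3] 17.7 0.34 0.45 [316. 278.] [249. 213.]
loop_pin [-10.   -1.1  80.8] 5.4 0.76 0.51 [324. 249.] [270. 213.]
loop_pin [ 9.5  0.6 48.2] 31.0 0.45 0.51 [320. 280.] [270. 213.]
```

Emit:
apply_moves(commands=[0,0,0,0,0.1,0,0,0,0,0,0,0.2,0,0,0,0,0,0,0.2,0,0])

```text
t: 17.13
ee_pos: [0.4683, 0.1523, 0.0644]
ee_rot: [[1.0, -0.007, 0.001], [-0.007, -1.0, 0.002], [0.001, -0.002, -1.0]]
force: [-0.5, 11.3, -1.3]
finger_gap: 0.0
```

Emit:
apply_moves(commands=[0,0,0,0,0.1,0,0,0,0,0,0,0.2,0,0,0,0,0,0,0.2,0,0])

```text
t: 17.38
ee_pos: [0.4683, 0.1517, 0.0645]
ee_rot: [[1.0, -0.006, 0.001], [-0.006, -1.0, 0.005], [0.001, -0.005, -1.0]]
force: [-0.6, 18.6, -1.9]
finger_gap: 0.0
```

```bash
python3 sl.py 10
```

```text
t 17.38 tcp world [0.4683 0.1517 0.0645] mould mm [60.4  0.6 64.5] toolx [-0.016 -1.     0.001] toolz [ 0.001  0.005 -1.   ] F mould [18.6  0.5 -1.9] gap 0.0
keeper_seat [47.1 -1.7 71.2] 1.8 0.8 0.66 [297. 262.] [250. 210.]
keeper_seat [ -4.2  34.1 122.2] 11.6 0.72 0.66 [329. 232.] [250. 210.]
lever_pad [-16.9   9.2 114.1] 1.4 0.71 0.74 [330. 234.] [267. 204.]
loop_bar [ 31.  -31.3  35.8] 6.7 0.5 0.69 [297. 268.] [268. 218.]
loop_bar [51.2  2.7 66.8] 4.5 0.5 0.6 [297. 268.] [248. 211.]
loop_pin [-13.5   3.5  86.8] 4.2 0.94 0.65 [326. 246.] [270. 212.]
```

View pics/v10.png

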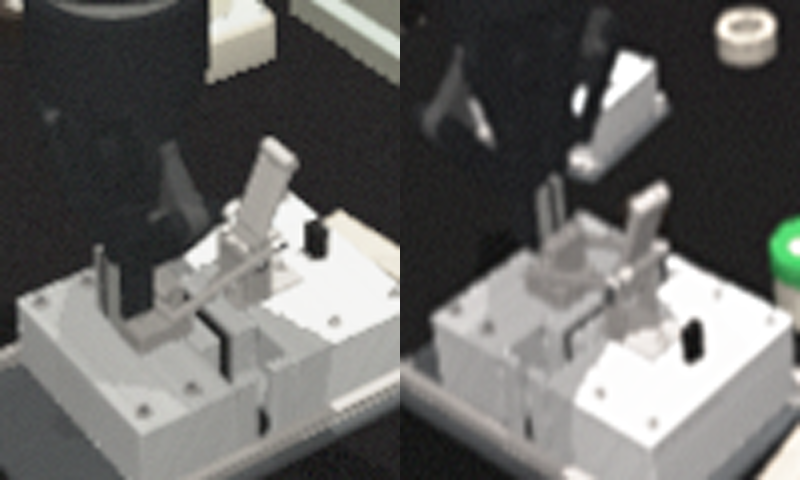

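Emit:
apply_moves(commands=[0,0,0,0,-1.5,0,0,0,0,0,0,-2.5,0,0,0,0,0,0,-2.5,-4,0,0,0,0,0,-2.5,-8,0,0,0,0,0,-1,-8.5,0])

```text
t: 18.3
ee_pos: [0.4692, 0.1617, 0.1541]
ee_rot: [[1.0, -0.005, 0.005], [-0.005, -1.0, 0.003], [0.005, -0.003, -1.0]]
force: [0.9, 0.5, 0.3]
finger_gap: -0.0003
```

Emit:
apply_moves(commands=[0,0,0,0,2,0,0,0,0,0,0,4,0,0,0,0,0,0,4.4,2,0,0,0,0,0,4.4,4,0,0,0,0,0,4.4,4,0])

```text
t: 18.72
ee_pos: [0.4667, 0.114, 0.107]
ee_rot: [[1.0, -0.009, -0.004], [-0.009, -1.0, -0.002], [-0.004, 0.002, -1.0]]
force: [0.2, -0.2, -0.7]
finger_gap: -0.0003
```

```bash
python3 sl.py 11
```

```text
t 18.72 tcp world [0.4667 0.114  0.107 ] mould mm [ 22.8   2.6 107. ] toolx [-0.019 -1.    -0.004] toolz [-0.004 -0.002 -1.   ] F mould [-0.2 -0.2 -0.7] gap -0.0003
keeper_seat [42.2  2.  67.1] 2.2 0.87 0.6 [300. 262.] [250. 215.]
lever_pad [-13.3   7.2 114.3] 0.5 0.94 0.79 [327. 232.] [266. 203.]
loop_bar [51.1  0.4 65.7] 0.6 0.67 0.54 [295. 265.] [248. 213.]
loop_pin [-12.4  -1.6  82.8] 6.1 0.8 0.53 [325. 248.] [272. 212.]
loop_pin [-5.4 -6.8 75.3] 8.2 0.35 0.53 [320. 252.] [272. 212.]
```

Emit:
apply_moves(commands=[0,0,0,0.2,1,0,0,0,0,0,0.2,2,0,0,0,0,0,0.2,2.6,0,0,0,0,0,0.2,2.6,0,0])

```text
t: 19.55
ee_pos: [0.4697, 0.0871, 0.1093]
ee_rot: [[1.0, -0.01, -0.0], [-0.01, -1.0, -0.0], [-0.0, 0.0, -1.0]]
force: [-0.7, -0.5, 0.7]
finger_gap: -0.0001
```

Emit:
apply_moves(commands=[0,0,0,0,0.3,0,0,0,0,0,0,0.6,0.1,0,0,0,0,0,0.9,0.2,0,0,0,0,0,0.9,0.2,0])

```text
t: 19.88
ee_pos: [0.4697, 0.0802, 0.1072]
ee_rot: [[1.0, -0.008, 0.0], [-0.008, -1.0, 0.001], [0.0, -0.001, -1.0]]
force: [0.5, 3.7, -0.3]
finger_gap: -0.0003
```

```bash
python3 sl.py 12
```

```text
t 19.88 tcp world [0.4697 0.0802 0.1072] mould mm [-11.1  -0.  107.2] toolx [-0.018 -1.     0.   ] toolz [ 0.     0.001 -1.   ] F mould [ 3.7 -0.5 -0.3] gap -0.0003
keeper_seat [46.2  2.9 74.2] 0.1 0.79 0.76 [298. 261.] [248. 210.]
keeper_seat [ -16.4 -107.7   -9. ] 18.0 0.79 0.29 [298. 261.] [310. 222.]
lever_pad [-18.7   4.3 112.1] 0.5 0.72 0.49 [328. 232.] [269. 205.]
loop_pin [-16.2   1.3  86.6] 3.9 0.58 0.8 [327. 245.] [271. 213.]
```

Emit:
apply_moves(commands=[0,0,0,0,0.2,0,0,0,0,0,0,0.4,0.1,0,0,0,0,0,0.6,0.3,0,0,0,0,0,0.6,0.3,0])

```text
t: 20.72
ee_pos: [0.4697, 0.0738, 0.1043]
ee_rot: [[1.0, -0.008, 0.0], [-0.008, -1.0, 0.0], [0.0, -0.0, -1.0]]
force: [0.3, 3.6, 4.2]
finger_gap: -0.0
```

Emit:
apply_moves(commands=[0,0,0,0,0.2,0.2,0,0,0,0,0,0.4,0.4,0,0,0,0,0,0.5,0.6,0,0,0,0,0,0.5,0.6,0])

```text
t: 21.05
ee_pos: [0.4697, 0.0684, 0.0983]
ee_rot: [[1.0, -0.009, 0.0], [-0.009, -1.0, -0.001], [0.0, 0.001, -1.0]]
force: [0.5, -0.1, 5.5]
finger_gap: -0.0002
```

```bash
python3 sl.py 13
```

```text
t 21.05 tcp world [0.4697 0.0684 0.0983] mould mm [-22.9   0.1  98.3] toolx [-0.019 -1.     0.   ] toolz [ 0.    -0.001 -1.   ] F mould [-0.1 -0.5  5.5] gap -0.0002
keeper_seat [43.8  2.5 70.6] 0.2 0.62 0.89 [299. 262.] [249. 212.]
keeper_seat [ 81.6 -18.5  29.5] 15.5 0.38 0.89 [279. 289.] [249. 212.]
lever_pad [-26.6   4.4 102.9] 0.2 0.61 0.5 [332. 235.] [273. 210.]
lever_pad [ -2.3  44.3 124.4] 11.2 0.61 0.21 [332. 235.] [245. 211.]
loop_bar [46.5  3.  71.2] 0.5 0.49 0.42 [298. 263.] [248. 211.]
loop_pin [-16.2   4.2  82.7] 5.9 0.75 0.55 [328. 248.] [271. 214.]
```

Emit:
apply_moves(commands=[0,0,0,0,0.2,0.3,0,0,0,0,0,0.4,0.6,0,0,0,0,0,0.6,0.9,0,0,0,0,0,0.6,0.9,0])

```text
t: 21.88
ee_pos: [0.4694, 0.0623, 0.089]
ee_rot: [[1.0, -0.009, -0.0], [-0.009, -1.0, -0.001], [-0.0, 0.001, -1.0]]
force: [-0.3, -0.3, -0.1]
finger_gap: -0.0001
```

Emit:
apply_moves(commands=[0,0,0,0,0.2,0.3,0,0,0,0,0,0.3,0.5,0,0,0,0,0,0.4,0.7,0,0,0,0,0,0.4,0.7,0])

```text
t: 22.22
ee_pos: [0.4692, 0.0586, 0.0819]
ee_rot: [[1.0, -0.008, -0.001], [-0.008, -1.0, -0.0], [-0.001, 0.0, -1.0]]
force: [-0.2, 0.0, -0.8]
finger_gap: -0.0001
```

Emit:
apply_moves(commands=[0,0,0,0,0,0.2,0,0,0,0,0,0.1,0.4,0,0,0,0,0,0.1,0.4,0])

```text
t: 22.47
ee_pos: [0.4693, 0.0577, 0.078]
ee_rot: [[1.0, -0.008, -0.0], [-0.008, -1.0, -0.0], [-0.0, 0.0, -1.0]]
force: [-0.4, 0.2, 0.2]
finger_gap: 0.0005
```

Emit:
apply_moves(commands=[0,0,0,0,0,0.1,0,0,0,0,0,0,0.2,0,0,0,0,0,0,0.3,0])

```text
t: 22.72
ee_pos: [0.4696, 0.0579, 0.0756]
ee_rot: [[1.0, -0.008, 0.001], [-0.008, -1.0, 0.0], [0.001, -0.0, -1.0]]
force: [-4.9, -1.0, 35.5]
finger_gap: -0.0002
```

```bash
python3 sl.py 14
```

```text
t 22.72 tcp world [0.4696 0.0579 0.0756] mould mm [-33.4   0.3  75.6] toolx [-0.018 -1.     0.001] toolz [ 0.001  0.    -1.   ] F mould [-0.9  4.9 35.5] gap -0.0002
keeper_seat [40.9  0.3 72.5] 1.9 0.8 0.76 [300. 259.] [251. 212.]
lever_pad [-43.    4.4  74.9] 0.0 0.83 0.84 [339. 244.] [280. 224.]
loop_bar [50.1 -4.5 65.7] 1.8 0.66 0.53 [295. 264.] [250. 211.]
loop_bar [-23.5  75.2 112.8] 21.4 0.28 0.53 [360. 263.] [250. 211.]
loop_pin [-23.4  -0.   68.1] 8.0 0.73 0.62 [330. 253.] [276. 219.]
loop_pin [-28.9  11.8  42.3] 18.6 0.73 0.25 [330. 253.] [270. 246.]
```

Emit:
apply_moves(commands=[0,0,0,0,0,-0.5,0,0,0,0,0,0,-3,0,0,0,0,0,0,-7,0,0,0,0,0,0,-11,0,0,0,0,0,0,-14,0])

```text
t: 23.63
ee_pos: [0.4693, 0.0581, 0.2183]
ee_rot: [[1.0, -0.008, 0.001], [-0.008, -1.0, 0.001], [0.001, -0.001, -1.0]]
force: [-0.1, -0.2, 0.7]
finger_gap: -0.0005
```

```bash
python3 sl.py 15
```

```text
t 23.63 tcp world [0.4693 0.0581 0.2183] mould mm [-33.1   0.6 218.3] toolx [-0.018 -1.     0.001] toolz [ 0.001  0.001 -1.   ] F mould [-0.2  0.1  0.7] gap -0.0005
loop_bar [48.  -1.6 62. ] 0.3 0.47 0.46 [296. 265.] [250. 214.]
loop_pin [-16.8   3.9  70.9] 1.3 0.96 0.57 [327. 251.] [271. 221.]
loop_pin [ 12.9  51.2 103.4] 8.9 0.96 0.5 [327. 251.] [239. 218.]
loop_pin [  88.7 -106.4  -17.1] 9.5 0.26 0.57 [250. 271.] [271. 221.]
loop_pin [114.9 -39.6  30. ] 20.7 0.26 0.5 [250. 271.] [239. 218.]
```

View pics/v15.png

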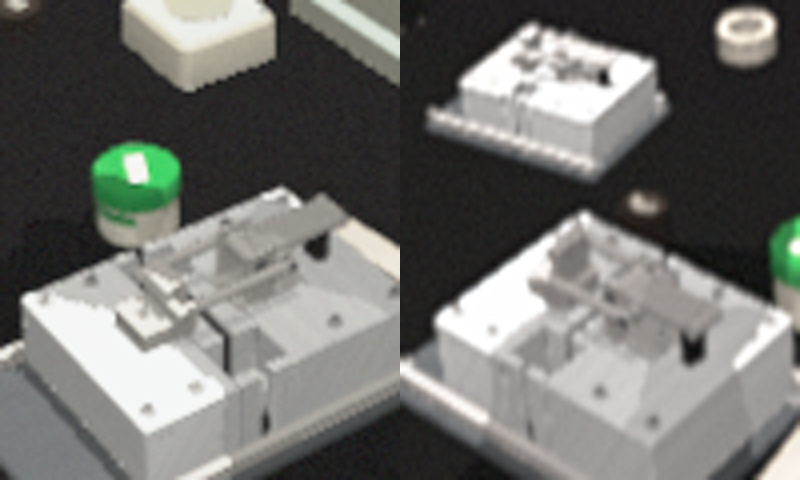

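```bash
python3 -c "
from bench import ticket
print(ticket.hand_in())"
```

```text
the job is handed in; nothing more can be done
None
```

The mould is closed and latched, and I handed the job in at about t = 24 s. No verdict came back.

**What I did:**
- I pushed the sliding half onto the seal, peaking at about 26 N.
- I swung the loop over the keeper by pushing the bar with the closed fingertips and then tipping the lever. I drew the bar back against the keeper with up to about 19 N.
- I pressed the lever down, reading about 5–6 N until it snapped over centre.

**What did not go as planned:** On my first try at pressing the loop down, the finger ended up on the keeper side of the bar. It pushed the bar back and turned the lever to about upright, with roughly 9 N. That was harmless, and I carried on from that position.

**Last checks:**
- The final picture shows the lever lying flat on its stop, the loop round the keeper and the halves together. The jar shows in place; I did not measure the mount or the bar again.
- The lever resisted firmly at 76 mm height, the flat height. That check press reached about 35 N, close to the 40 N limit.
- **Weaker evidence on the bar:** camera estimates for its height and position scattered by up to about 10 mm. The last one put it at x = 48 mm, z = 62 mm, against an expected 46 mm and 69 mm. I judged it seated from the picture and the snap over centre, not from that number.
- I did not measure the final seal squeeze directly.

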